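# Click the rinsed filter cartridge onto its base

### The arm

A 6-joint arm with a two-finger parallel gripper is mounted at the origin on the work surface. World frame = base frame: x ahead of the robot, y to its left, z up, the work surface at z = 0. Lengths are in m, angles in rad, forces in N, time in s.
With the tool pointing down it reaches from about 0.35 to 0.975 m from the base axis. Payload 4.9 kg.
Tool frame: the origin (TCP) lies midway between the tips of the shut fingers; the grasp point (between the pads) lies ctrl.grip_point_offset behind it (ctrl.grip_point_offset is the distance from the TCP to the grasp point, in m); x points along the fingers, y is the direction in which the jaws open and shut, and the axes are right-handed (so a half turn about x gives the same grasp; the last joint's range is limited). The gripper opens to 85 mm and grips with 20 to 120 N. Pads are 22 mm wide; open, the fingers measure 114 mm over their backs; the gripper's body (76 mm by 85 mm) begins 54 mm behind the grasp point. The pads swing forward as they close: fully open they stand 13 mm farther back than shut.
Start: joints at [1.06, 0.053, 1.613, -0, 1.476, -0.119], TCP at [0.239, 0.578, 0.231] pointing down, gripper open.
Joint ranges: [-3.01, 3.01], [-1.01, 2.22], [0.06, 2.58], [-1.02, 4.17], [0.09, 2.62], [-3.14, 3.14]. Speed limits (rad/s): [2.57, 2.57, 3.14, 3.14, 3.14, 3.14].

### API

Orientations are given as a rotation vector (axis times angle).
In Python, from station import ctrl gives the robot as it stands. The module is installed in compiled form; this text tells all that it offers.
- The arm moves only by the tool drive_tool, never from a script. Its argument "commands" is text: rows parted by semicolons, each of 5 numbers parted by spaces: the closure, from -1 (fully open) to 1 (shut), so that 0 is half open, then the shift along the tool's x, y, z in units of 40 mm (1.0 is 40 mm), then the turn about the tool's x in units of 5 degrees (1.0 is 5 degrees). A call has 1 to 8 rows; each row is the pose to reach, as a shift and turn from the pose commanded when the call began, along the tool's axes at that moment; what a row does not reach only later rows make up. A row lasts 1/12 s, in which the tool goes at most 41.7 mm and 7.16 degrees, less where a joint would pass 70% of its speed; a pose out of reach is approached as far as the arm can. A call with a gripper value outside its range is refused whole. The fingers move at their own pace and stop on an object; "newtons" is the grip in N (left out, the last holds). Time passes only in rows, so rows that repeat a pose let the fingers close. It gives the time, the measured TCP pose, the force and the opening at its end, in the units of the state.
- ctrl.get_obs(): the state, without advancing time (a new reading comes with each control period).
- ctrl.get_image(name): name is "side" or "top" or "wrist"; returns (picture, depth): 400x640x3 uint8, blue, green, red; 400x640 float32, m along the optical axis (not along the pixel's ray), 0 where there is no reading.
- ctrl.camera_info(name): a dict with "K" (3x3 intrinsics, pixels), "T" (4x4, takes a point from camera to world coordinates). Camera axes: x right, y down, z forward; pixel columns grow to the right and rows downward; lengths in m; the calibration is good to about 2 mm. A picture is of the moment at which its call begins: read the wrist's pose just before it. camera_info takes no time and is no camera call; for the wrist camera it gives the pose at the moment of the call.
- ctrl.finish_job(): hands the job in, once; it reports no verdict.
The state is a dict: "t": time; "q": joint angles; "dq": joint speeds; "effort": joint torques, N m; "tool_pos": TCP position; "tool_rot": TCP orientation; "contact_force": force on the tool from outside, world axes, zero at the start; "wrist_torque": the same for the moment, N m; "opening": finger opening in m.
Only numpy, scipy, OpenCV 4.12 (cv2) and the standard library are available. Lean on these libraries where they do the work, as an engineer would, in place of code of your own. Each camera call takes 0.05 s, during which the arm holds its last target.

### The job

The water filter's blue-topped cartridge is locked in its grey rinse cup: turn it anticlockwise (seen from above) until it comes free, lift it out, and press it down onto the brass stud of the white filter base until it clicks fully home. Do not stop at the click: keep pressing, and finish while the gripper is still pressing the cartridge firmly down onto its base. Leave the other things on the counter where they are.

Things in the scene. Friction and masses are not known exactly. Their poses are not given: they have to be found in the camera images.
- filter: Loose filter cartridge, about 120 g, upright. White skirt 43 mm across, z 0 to 28 mm; blue disc 44 mm across, z 28 to 34; blue grip bar on top. Hole in the underside 31 mm wide, 28 deep, narrowed to 21.6 mm by a 4 mm high lip at the mouth. Two lugs stick out of the skirt in line with the bar at +x and -x (tips 27.5 mm from the axis, 7 mm wide, z 6 to 12). Origin: centre of the underside; z up.
- bar (a point): Middle of the top of the cartridge's blue grip bar, 60 mm straight above the cartridge's origin. The bar is 40 mm long along the cartridge's x, 14 mm thick along its y and 26 mm high (it stands on the blue disc). Grip it from above across the 14 mm. Half a turn gives the same shape.
- rinse_cup: Grey rinse cup fixed to the counter, 68 mm across, rim 25 mm high, on a flange 96 mm across. Origin: centre of the underside, z up; the cartridge stands on its floor, 5 mm higher, with 1.8 mm side play. Two ledges inside the rim lock the lugs down (1.5 mm play). Gaps in the ledges at the cup's +x and -x, marked by yellow strips outside, let the lugs out.
- gap (a point): One of the cup's two gaps, at rim height, 27 mm from the cup's axis along its +x (the other faces it across the cup). The cartridge lifts out when its bar, either way round, is within 0.2 rad of the line through both gaps. At the start the bar is 0.85 to 1.2 rad clockwise of it, seen from above. Turned anticlockwise, the lugs enter the gaps and meet a solid stop about 0.24 rad past the middle.
- filter_base: White round filter base fixed to the counter, 110 mm across, 30 mm high, with a black rigid seat disc (54 mm across, top 36 mm above the counter) and a brass stud in its middle; a small steel spout low at its +x side reaches 116 mm from the axis, at most 34 mm high. Origin: centre of the underside, z up.
- seat: Black seat disc, 54 mm across, 6 mm high, fixed in the base. Origin: middle of its top, at the foot of the brass stud, 36 mm above the counter; z up. Home, the cartridge's origin is here, skirt on the disc, any yaw.
- stud_tip (a point): Domed tip of the brass stud, 23 mm above the seat; stud 18 mm thick. Four sprung steel balls stick out to 13 mm from its axis, 8 mm above the seat. The cartridge's lip meets them when its origin is about 11.5 mm above the seat; pushing past takes about 10 N, then the force drops to nothing (the balls even pull it down a little) until the skirt meets the rigid seat.
- soap_pump: Chrome soap pump, 68 mm across, 177 mm tall, fixed to the counter behind the work; bystander. Origin at the centre of its underside.
- dish_brush: Loose green plastic dish brush, about 255 mm long, lying at the back with its bristles down; bystander. Origin on the counter at mid-length, handle to its -x.
- pan_lid: Loose upturned steel pan lid, 180 mm across, 42 mm high, resting on its black knob; bystander. Origin at the centre of its underside.
- scraper: Loose grey silicone scraper lying flat, 225 x 55 mm, 12 mm high, between the cup and the base; bystander. Origin on the counter near mid-length, long axis x.
- mug: Loose blue mug, 80 mm across, 90 mm tall, standing to the left; bystander. Origin at the centre of its underside.
There are look-alikes about, which are no part of the job. Several things have the shape of the filter; the one meant has the colours described above.

How it is judged:
On the way, in this order (a step that is already met when the one before it is completed fails the run):
1. the cartridge is turned until its bar lines up with the gaps, still down in the cup (angle between the x axis of filter and the x axis of rinse_cup, either way round below 0.33 rad and z of filter in the frame of rinse_cup below 0.012 m and horizontal distance between filter and rinse_cup below 0.01 m), for 0.05 s.
2. the cartridge is lifted out, clear of the cup (z of filter in the frame of rinse_cup above 0.035 m), for 0.1 s.
3. the cartridge is clicked home on the stud (z of filter in the frame of seat between -0.003 and 0.003 m and horizontal distance between filter and seat below 0.004 m and angle between filter's own z axis and vertical below 0.1 rad), for 0.2 s.
At the end, for the whole second after the job is handed in: The cartridge is home on the stud: its origin within 3 mm of the seat's height and 4 mm of the stud's axis, tilted less than 0.1 rad, and the gripper still pushes it down, with more than 5 N between cartridge and black seat disc and the fingers touching the cartridge (all of step 3 and contact force between filter and seat above 5 N and contact force between the fingers and filter above 1 N); the arm keeps its last pose, push and grip.
It fails at once if the dish brush is moved more than 30 mm (distance of dish_brush from where it was at the start of the episode above 0.03 m).
It fails at once if the pan lid is moved more than 30 mm (distance of pan_lid from where it was at the start of the episode above 0.03 m).
It fails at once if the scraper is moved more than 30 mm (distance of scraper from where it was at the start of the episode above 0.03 m).
It fails at once if the mug is moved more than 30 mm (distance of mug from where it was at the start of the episode above 0.03 m).
It also fails if it takes over 45 s, if anything falls off the work surface, if the arm or the gripper's body presses on something with over 40 N, if the wrist force passes 120 N, or if a joint passes its speed limit or range.

## Working session

There is one attempt and no reset: what is moved stays moved. The work goes in short steps, Python scripts to look and compute and a tool call to move; the robot and the scene stay as the last step left them, time stands still between calls to the robot, and variables do not carry over. Pictures are saved under pics/ and viewed, and the job is handed in when it is done.

Besides the shell and the picture viewer there is one more tool, called after "Emit:" in YAML: its name, and indented under it one key for each argument. drive_tool: Moves the arm, as the interface text tells. Its arguments: {"type":"object","properties":{"commands":{"type":"string"},"newtons":{"type":"number"}},"required":["commands"]}

```bash
mkdir -p pics
python3 - <<'E'
from station import ctrl
import cv2,numpy as np
o=ctrl.get_obs()
for k in o: print(k,np.round(o[k],4))
print(ctrl.grip_point_offset)
for n in ["top","side","wrist"]:
    i=ctrl.camera_info(n); print(n,np.round(i["K"],1).tolist(),np.round(i["T"],3).tolist())
    im,d=ctrl.get_image(n); cv2.imwrite(f"pics/{n}0.png",im); np.save(f"{n}0.npy",d)
E
```

```text
t 0.0
q [ 1.0601  0.0534  1.6143  0.      1.476  -0.119 ]
dq [ 0.0013  0.0009 -0.0016  0.0007 -0.001   0.0001]
effort [-2.10000e-03 -3.93659e+01 -3.70184e+01 -2.00000e-04  6.80000e-03
 -0.00000e+00]
tool_pos [0.2383 0.5771 0.2301]
tool_rot [ 0.3058  1.5495 -0.3089]
contact_force [-0.6554 -0.3762  0.546 ]
wrist_torque [-0.0321 -0.0274 -0.0335]
opening 0.0856
0.0187
top [[451.5, 0.0, 321.9], [0.0, 451.5, 191.1], [0.0, 0.0, 1.0]] [[-0.011, -0.991, 0.136, 0.368], [-1.0, 0.009, -0.01, -0.008], [0.008, -0.136, -0.991, 1.392], [0.0, 0.0, 0.0, 1.0]]
side [[420.7, 0.0, 319.6], [0.0, 420.7, 195.2], [0.0, 0.0, 1.0]] [[-0.983, -0.153, 0.103, 0.44], [-0.184, 0.755, -0.629, 0.796], [0.018, -0.637, -0.77, 1.04], [0.0, 0.0, 0.0, 1.0]]
wrist [[294.0, 0.0, 322.9], [0.0, 294.0, 201.8], [0.0, 0.0, 1.0]] [[0.382, 0.889, 0.253, 0.175], [0.924, -0.367, -0.106, 0.604], [-0.002, 0.274, -0.962, 0.373], [0.0, 0.0, 0.0, 1.0]]
```

View pics/top0.png

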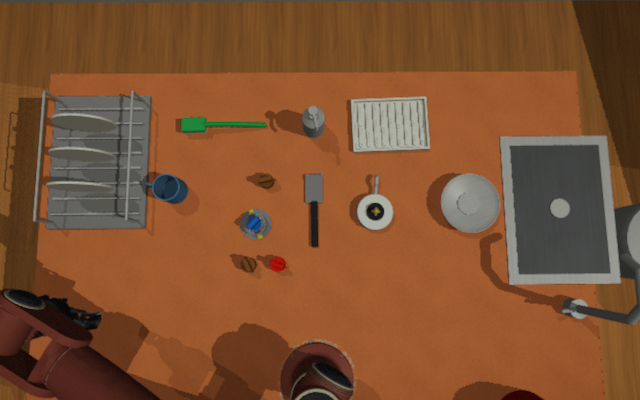

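View pics/side0.png

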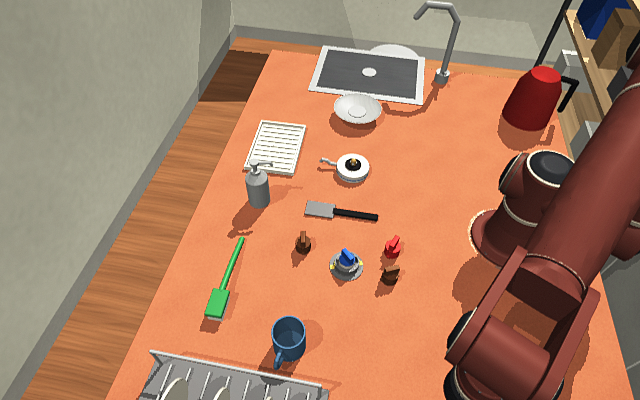

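View pics/wrist0.png

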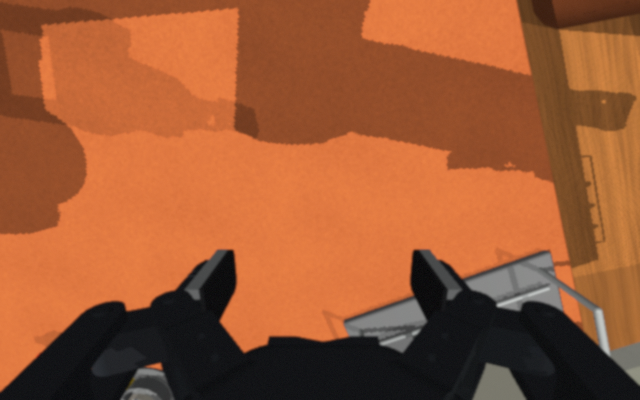

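The top view shows the blue cartridge in the cup at about (255,224) with yellow strips, the base at (375,211), and look-alikes in red (278,264) and brown (249,264), (265,181). I'll zoom in on the cup and base and measure them.

```bash
cat > h.py <<'E'
import numpy as np,cv2
from station import ctrl
from scipy.spatial.transform import Rotation as R
def ray(n,u,v,z,T=None):
    i=ctrl.camera_info(n); K=i["K"]; T=i["T"] if T is None else T
    d=T[:3,:3]@np.linalg.solve(K,[u,v,1.]); o=T[:3,3]
    return o+d*(z-o[2])/d[2]
def proj(n,p,T=None):
    i=ctrl.camera_info(n); K=i["K"]; T=i["T"] if T is None else T
    c=T[:3,:3].T@(np.array(p)-T[:3,3]); q=K@c; return q[:2]/q[2]
def cents(m,minA=3):
    n,l,s,c=cv2.connectedComponentsWithStats(m.astype(np.uint8))
    return [(s[k,4],c[k]) for k in range(1,n) if s[k,4]>=minA],l
E
python3 - <<'E'
from h import *
for n,(a,b,c,d) in {"top":(215,290,160,290),"side":(310,410,220,300)}.items():
    im=cv2.imread(f"pics/{n}0.png"); hsv=cv2.cvtColor(im,cv2.COLOR_BGR2HSV)
    H,S,V=cv2.split(hsv)
    cr=im[c:d,a:b]; cv2.imwrite(f"pics/{n}0z.png",cv2.resize(cr,None,fx=5 if n=="side" else 4.5,fy=5 if n=="side" else 4.5,interpolation=cv2.INTER_NEAREST))
    for nm,m,z in [("blue",(H>100)&(H<130)&(S>150)&(V>60),.06),("yellow",(H>22)&(H<38)&(S>130)&(V>90),.02)]:
        for A,cc in cents(m)[0]:
            p=ray(n,*cc,z); print(n,nm,A,cc.round(1),p.round(4))
E
```

```text
top blue 154 [253.7 223. ] [0.4583 0.1811 0.06  ]
top yellow 8 [192.5 117. ] [0.7947 0.3813 0.02  ]
top yellow 7 [261. 122.] [0.7768 0.167  0.02  ]
top yellow 13 [250.6 210.8] [0.4981 0.1964 0.02  ]
top yellow 19 [259.7 236.1] [0.4213 0.1682 0.02  ]
side blue 692 [601.7  17.7] [-0.5453 -1.3514  0.06  ]
side blue 186 [346.3 257.8] [0.4601 0.1962 0.06  ]
side blue 20 [302.4 349.6] [0.5248 0.4598 0.06  ]
side blue 3 [279.7 365. ] [0.568  0.5034 0.06  ]
side yellow 12 [332.7 265.1] [0.4948 0.2022 0.02  ]
side yellow 12 [359.8 262.4] [0.4218 0.1791 0.02  ]
```

Run:
```python
import cv2
a=cv2.imread("pics/top0.png")[175:245,340:410];b=cv2.imread("pics/side0.png")[135:200,310:380]
cv2.imwrite("pics/base0z.png",cv2.hconcat([cv2.resize(a,(390,390),interpolation=0),cv2.resize(b,(390,390),interpolation=0)]))
```

```text
(no output)
```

View pics/top0z.png

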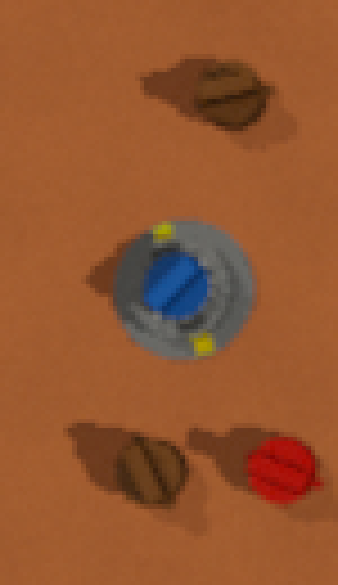

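View pics/side0z.png

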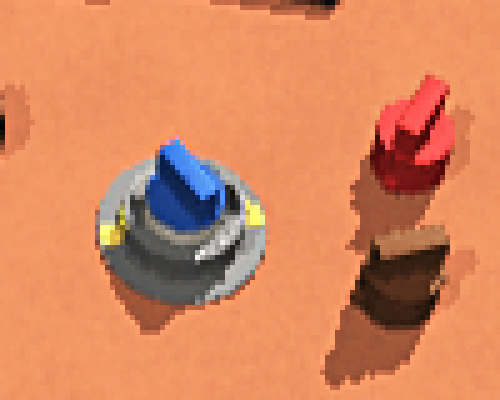

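View pics/base0z.png

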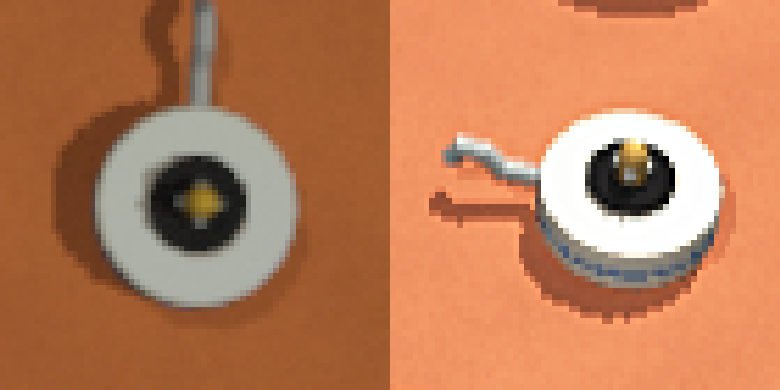

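```bash
cat >> h.py <<'E'
def go(x,y,z,jaw=None,grip=False):
    """units to bring TCP (or grip point) to x,y,z, jaw axis to angle jaw (mod pi)"""
    o=ctrl.get_obs(); M=R.from_rotvec(o["tool_rot"]).as_matrix(); p=np.array(o["tool_pos"])
    t=np.array([x,y,z-(ctrl.grip_point_offset if grip else 0)])
    s=M.T@(t-p)/0.04
    cur=np.arctan2(M[1,1],M[0,1]); turn=0
    if jaw is not None:
        d=(jaw-cur+np.pi/2)%np.pi-np.pi/2
        turn=-np.degrees(d)/5   # tool x is down
    print("t",o["t"],"tcp",p.round(4),"jawang",round(cur,3),"xaxis",M[:,0].round(3),"q6",round(o["q"][5],3),"| shift",s.round(3),"turn",round(turn,2))
E
python3 - <<'E'
from h import *
go(.46,.185,.2,0.85)
# base
for n in ("top","side"):
    im=cv2.imread(f"pics/{n}0.png"); H,S,V=cv2.split(cv2.cvtColor(im,cv2.COLOR_BGR2HSV))
    if n=="top": r=(slice(175,245),slice(345,405)); off=(345,175)
    else: r=(slice(145,195),slice(325,380)); off=(325,145)
    m=((H>15)&(H<35)&(S>120)&(V>90))[r]
    if n=="side":
        m2=m
    for A,c in cents(m)[0]: print(n,"brass",A,c+off,ray(n,*(c+off),.05).round(4))
    w=((S<60)&(V>120))[r].astype(np.uint8)
    cs,_=cv2.findContours(w,cv2.RETR_EXTERNAL,cv2.CHAIN_APPROX_NONE); c=max(cs,key=cv2.contourArea)
    b=((V<70))[r].astype(np.uint8)
    cs,_=cv2.findContours(b,cv2.RETR_EXTERNAL,cv2.CHAIN_APPROX_NONE)
    for cc in cs:
        if cv2.contourArea(cc)>100:
            e=cv2.fitEllipse(cv2.convexHull(cc)); print(n,"black",e, ray(n,*(np.array(e[0])+off),.036).round(4))
    e=cv2.fitEllipse(c); print(n,"white",e,ray(n,*(np.array(e[0])+off),.030).round(4))
E
```

```text
t 0.15 tcp [0.2384 0.5772 0.2303] jawang 1.179 xaxis [-0.001 -0.001 -1.   ] q6 -0.119 | shift [ 0.768 -6.946  8.864] turn 3.77
top brass 23 [376.         210.82608696] [ 0.4917 -0.1818  0.05  ]
top black ((29.8045711517334, 36.07892990112305), (16.52584457397461, 16.930622100830078), 106.3091812133789) [ 0.4923 -0.18    0.036 ]
top white ((29.845844268798828, 33.14413070678711), (33.37202072143555, 47.44215774536133), 2.151287317276001) [ 0.5017 -0.1812  0.03  ]
side brass 23 [352.95652174 161.        ] [ 0.4918 -0.178   0.05  ]
side white ((24.981220245361328, 22.027118682861328), (26.877031326293945, 40.07872772216797), 103.17424011230469) [ 0.4988 -0.1682  0.03  ]
```

Emit:
drive_tool:
  commands: "-1 0.3 -3 4 2;-1 0.77 -6.95 8.86 3.77;-1 0.77 -6.95 8.86 3.77;-1 0.77 -6.95 8.86 3.77;-1 0.77 -6.95 8.86 3.77;-1 0.77 -6.95 8.86 3.77;-1 0.77 -6.95 8.86 3.77;-1 0.77 -6.95 8.86 3.77"

```text
t: 0.82
tool_pos: [0.4026, 0.2863, 0.2083]
tool_rot: [0.564, 1.496, -0.563]
contact_force: [0.8, 0.4, -0.2]
opening: 0.0854
```

Run:
```python
from h import *
go(.46,.185,.2,0.85)
```

```text
t 0.8167 tcp [0.4026 0.2863 0.2083] jawang 0.85 xaxis [ 0.  0. -1.] q6 -0.383 | shift [ 0.208 -0.957  2.748] turn 0.0
```

Emit:
drive_tool:
  commands: "-1 0.2 -0.96 2.75 0;-1 0.2 -0.96 2.75 0;-1 0.2 -0.96 2.75 0;-1 0.2 -0.96 2.75 0;-1 0.2 -0.96 2.75 0"

```text
t: 1.23
tool_pos: [0.46, 0.1852, 0.2002]
tool_rot: [0.567, 1.496, -0.567]
contact_force: [-0.4, 0.5, 0.1]
opening: 0.0855
```

Run:
```python
from h import *
go(.46,.185,.2,0.85)
T=ctrl.camera_info("wrist")["T"]; np.save("Tw1.npy",T)
im,d=ctrl.get_image("wrist"); cv2.imwrite("pics/wrist1.png",im); np.save("wrist1.npy",d)
H,S,V=cv2.split(cv2.cvtColor(im,cv2.COLOR_BGR2HSV))
for nm,m,z in [("blue",(H>100)&(H<130)&(S>150)&(V>60),.065),("yellow",(H>22)&(H<38)&(S>130)&(V>90),.02)]:
    for A,c in cents(m,15)[0]: print(nm,A,c.round(1),ray("wrist",*c,z,T).round(4), d[int(c[1]),int(c[0])])
```

```text
t 1.2333 tcp [0.46   0.1852 0.2002] jawang 0.846 xaxis [-0.001  0.    -1.   ] q6 -0.614 | shift [ 0.005 -0.003  0.004] turn -0.04
blue 1316 [322.  187.1] [0.456 0.188 0.065] 0.28474036
yellow 114 [291.4 163.8] [0.4217 0.1732 0.02  ] 0.33934197
yellow 74 [353.6 196.4] [0.4956 0.2007 0.02  ] 0.34863114
```

View pics/wrist1.png

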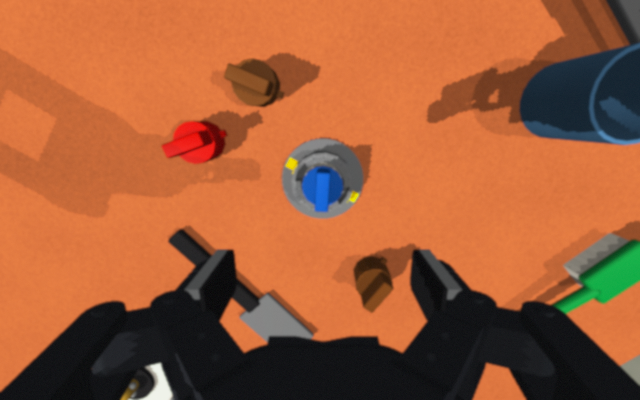

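The wrist view shows the cup at (322,180), the blue bar vertical at (322,187), and the strips at (291,164) and (354,196). Next I'll fit the bar from depth.

```bash
cat >> h.py <<'E'
def cloud(n,d,T):
    K=ctrl.camera_info(n)["K"]; v,u=np.mgrid[:400,:640]
    c=np.stack([(u-K[0,2])/K[0,0]*d,(v-K[1,2])/K[1,1]*d,d],-1)
    return c@T[:3,:3].T+T[:3,3]
E
python3 - <<'E'
from h import *
T=np.load("Tw1.npy"); d=np.load("wrist1.npy"); im=cv2.imread("pics/wrist1.png")
H,S,V=cv2.split(cv2.cvtColor(im,cv2.COLOR_BGR2HSV))
P=cloud("wrist",d,T); m=(H>100)&(H<130)&(S>150)&(V>60); m[:,500:]=0
z=P[m][:,2]; print(np.histogram(z,bins=np.arange(.02,.075,.005)))
b=m&(P[...,2]>.055)
Q=P[b][:,:2].astype(np.float32); 
r=cv2.minAreaRect(Q*1000); print(len(Q),r,Q.mean(0))
w,v=np.linalg.eigh(np.cov(Q.T)); print("bar angle",np.arctan2(v[1,1],v[0,1]))
# rim circle / flange
flat=(P[...,2]>.002)
g=(S<60)&(V>50); g[:,:270]=0;g[:,375:]=0;g[:130]=0;g[230:]=0
G=P[g]; print("grey",np.histogram(G[:,2],bins=np.arange(-.01,.05,.005)))
m2=((S<90)|m|((H>20)&(H<38)))&(V>30); m2[:,:270]=0;m2[:,375:]=0;m2[:130]=0;m2[230:]=0
cs,_=cv2.findContours(m2.astype(np.uint8),0,1); c=max(cs,key=cv2.contourArea)
p=np.array([ray("wrist",*x,.004,T)[:2] for x in c[:,0].astype(float)],np.float32)
print("flange",cv2.fitEllipse(p*1000))
E
```

```text
(array([  0,   0,   1, 574, 137,  11,  13,  10, 204, 350]), array([0.02 , 0.025, 0.03 , 0.035, 0.04 , 0.045, 0.05 , 0.055, 0.06 ,
       0.065, 0.07 ]))
570 ((441.7001647949219, 201.75466918945312), (13.98708438873291, 88.75479125976562), 45.39093780517578) [0.45771527 0.18594998]
bar angle 2.3756526207798796
grey (array([   0,    0, 1600,  223,   53,   74,  380,  835,   16,    1,    0]), array([-0.01 , -0.005,  0.   ,  0.005,  0.01 ,  0.015,  0.02 ,  0.025,
        0.03 ,  0.035,  0.04 ,  0.045]))
flange ((459.7709655761719, 184.69061279296875), (93.6230697631836, 93.90679931640625), 30.61141586303711)
```

Run:
```python
from h import *
T=np.load("Tw1.npy"); d=np.load("wrist1.npy"); im=cv2.imread("pics/wrist1.png")
H,S,V=cv2.split(cv2.cvtColor(im,cv2.COLOR_BGR2HSV))
P=cloud("wrist",d,T); m=(H>100)&(H<130)&(S>150)&(V>60); m[:,500:]=0
b=m&(P[...,2]>.0605); Q=P[b]
Q=Q[np.hypot(Q[:,0]-.458,Q[:,1]-.186)<.026]
a=2.376
for _ in range(3):
    for off in [0]:
        u=np.array([np.cos(a),np.sin(a)]); n=np.array([-u[1],u[0]])
    s,t=Q[:,:2]@u,Q[:,:2]@n
    w,v=np.linalg.eigh(np.cov(Q[:,:2].T)); a=np.arctan2(v[1,1],v[0,1])
print("ang",a,"len",np.ptp(s),"wid",np.ptp(t),"centre",(s.max()+s.min())/2*u+(t.max()+t.min())/2*n,"z",np.median(Q[:,2]))
go(.4588,.1855,.043,0.805)
```

```text
ang 2.3703038764598103 len 0.03957502222137388 wid 0.014085284387302166 centre [0.45922384 0.18446777] z 0.06527586501732685
t 1.2833 tcp [0.4596 0.1863 0.2003] jawang 0.848 xaxis [-0.001  0.    -1.   ] q6 -0.614 | shift [ 3.933e+00 -2.600e-02  2.000e-03] turn 0.5
```

Bar measured: 39.6 × 14.1 mm, top at z 0.0653, centre (0.459, 0.1845). These match the given sizes, so I'll descend.

Emit:
drive_tool:
  commands: "-1 1 -0.04 0.02 0.5;-1 2 -0.04 0.02 0.5;-1 3 -0.04 0.02 0.5;-1 3.6 -0.04 0.02 0.5;-1 3.92 -0.04 0.02 0.5;-1 3.92 -0.04 0.02 0.5"
  newtons: 60

```text
t: 1.78
tool_pos: [0.4552, 0.1856, 0.0397]
tool_rot: [0.593, 1.494, -0.6]
contact_force: [-1.1, 0.5, -0.4]
opening: 0.0851
```

Emit:
drive_tool:
  commands: "1 0 0 0 0;1 0 0 0 0;1 0 0 0 0;1 0 0 0 0;1 0 0 0 0;1 0 0 0 0;1 0 0 0 0;1 0 0 0 0"
  newtons: 60

```text
t: 2.45
tool_pos: [0.4598, 0.1851, 0.0448]
tool_rot: [0.598, 1.486, -0.597]
contact_force: [-0.4, -0.7, 5.7]
opening: 0.0128
```

Run:
```python
from h import *
o=ctrl.get_obs(); print(o["opening"],o["contact_force"].round(1),o["wrist_torque"].round(2))
go(.4592,.1846,.043,.805)
T=ctrl.camera_info("wrist")["T"]
im,d=ctrl.get_image("wrist"); cv2.imwrite("pics/wrist2.png",im)
```

```text
0.012772680489424744 [-0.4 -0.7  5.7] [-0.03  0.17 -0.03]
t 2.45 tcp [0.4598 0.1851 0.0448] jawang 0.806 xaxis [ 0.001  0.    -1.   ] q6 -0.574 | shift [ 0.044 -0.018 -0.002] turn 0.01
```

View pics/wrist2.png

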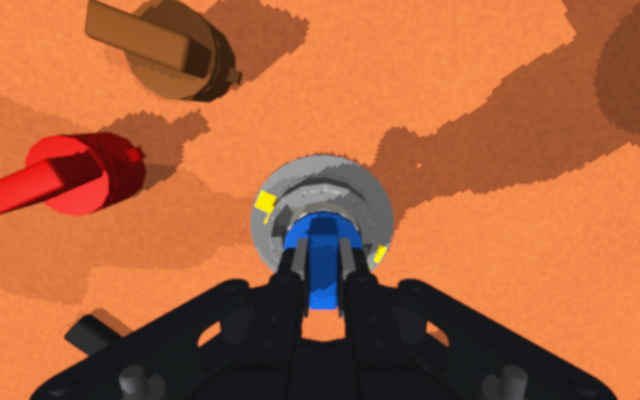

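Both pads hold the bar (opening 12.8 mm). I'll ease off the fingertip load a little and turn anticlockwise.

Emit:
drive_tool:
  commands: "1 -0.04 0 0 0;1 -0.04 0 0 -0.8;1 -0.04 0 0 -1.6;1 -0.04 0 0 -2.4;1 -0.04 0 0 -3.2;1 -0.04 0 0 -4;1 -0.04 0 0 -4.8;1 -0.04 0 0 -5.6"
  newtons: 80

```text
t: 3.17
tool_pos: [0.4588, 0.1847, 0.0449]
tool_rot: [0.214, 1.561, -0.214]
contact_force: [0.9, 0.9, -0.1]
opening: 0.0122
```

Run:
```python
from h import *
o=ctrl.get_obs(); print(o["opening"],o["contact_force"].round(1),o["wrist_torque"].round(2))
go(.4592,.1846,.045,.356+np.pi/2)
```

```text
0.012246828635315064 [ 0.9  0.9 -0.1] [-0.04 -0.13 -0.05]
t 3.1667 tcp [0.4588 0.1847 0.0449] jawang 1.298 xaxis [-0.001 -0.    -1.   ] q6 -1.066 | shift [-0.003 -0.001  0.01 ] turn -7.2
```

Emit:
drive_tool:
  commands: "1 0 0 0 -1;1 0 0 0 -2;1 0 0 0 -3;1 0 0 0 -4;1 0 0 0 -5;1 0 0 0 -6;1 0 0 0 -7.2;1 0 0 0 -7.2"

```text
t: 3.83
tool_pos: [0.4587, 0.1848, 0.0449]
tool_rot: [-0.278, 1.554, 0.278]
contact_force: [-0.9, -0.6, -0.5]
opening: 0.0122
```

Run:
```python
from h import *
o=ctrl.get_obs(); print(o["opening"],o["contact_force"].round(1),o["wrist_torque"].round(2))
go(.4592,.1846,.045,.356+np.pi/2)
for n in ("wrist","side","top"):
    im,d=ctrl.get_image(n)
    if n=="side": im=cv2.resize(im[210:310,290:410],None,fx=5,fy=5,interpolation=0)
    cv2.imwrite(f"pics/{n}3.png",im)
```

```text
0.012192817359219593 [-0.9 -0.6 -0.5] [-0.    0.06  0.07]
t 3.8333 tcp [0.4587 0.1848 0.0449] jawang 1.925 xaxis [-0.001 -0.    -1.   ] q6 -1.693 | shift [-0.002 -0.009  0.009] turn -0.02
```

View pics/wrist3.png

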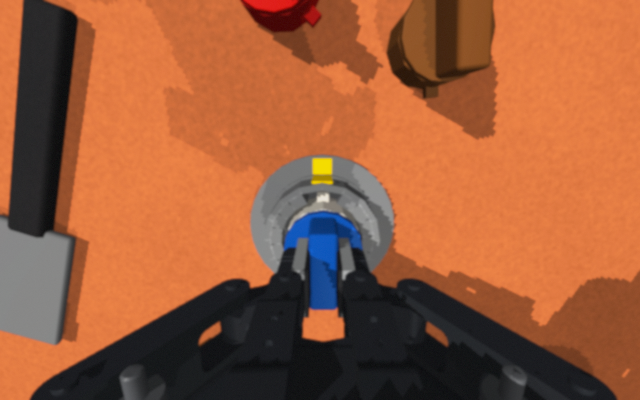

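View pics/side3.png

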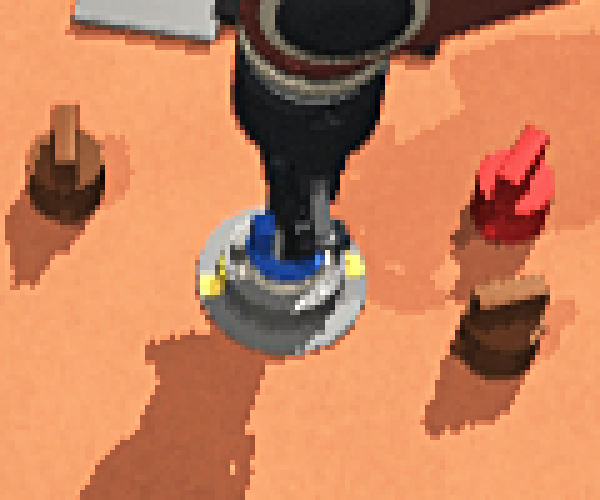

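The wrist view has the bar, the white lug (323,197) and the yellow strip (322,170) in one line, so the cartridge is aligned with the gap. Next is a gentle lift.

Emit:
drive_tool:
  commands: "1 -0.1 0 0 0;1 -0.2 0 0 0;1 -0.3 0 0 0;1 -0.4 0 0 0;1 -0.5 0 0 0"

```text
t: 4.4
tool_pos: [0.4594, 0.185, 0.0662]
tool_rot: [-0.276, 1.552, 0.276]
contact_force: [-0.5, 1.3, -1.6]
opening: 0.0125
```

Run:
```python
from h import *
go(.4535,-.077,.22)
```

```text
t 4.4 tcp [0.4594 0.185  0.0662] jawang 1.923 xaxis [ 0.001  0.    -1.   ] q6 -1.691 | shift [-3.846 -6.098 -2.396] turn 0
```

Emit:
drive_tool:
  commands: "1 -0.9 0 0 0;1 -1.8 0 0 0;1 -2.7 0 0 0;1 -3.6 0 0 0;1 -3.85 0 0 0;1 -3.85 0 0 0"

```text
t: 4.9
tool_pos: [0.4615, 0.1855, 0.2245]
tool_rot: [-0.276, 1.544, 0.277]
contact_force: [0.6, 0.4, -1.5]
opening: 0.0122
```

Run:
```python
from h import *
go(.4535,-.077,.22)
```

```text
t 4.9 tcp [0.4615 0.1855 0.2245] jawang 1.923 xaxis [ 0.009  0.002 -1.   ] q6 -1.691 | shift [ 0.097 -6.091 -2.454] turn 0
```

Emit:
drive_tool:
  commands: "1 0 -1 -0.4 0;1 0 -1.9 -0.76 0;1 0 -2.8 -1.12 0;1 0 -3.7 -1.48 0;1 0 -4.6 -1.84 0;1 0 -5.5 -2.2 0;1 0 -6.1 -2.44 0;1 0 -6.1 -2.44 0"

```text
t: 5.57
tool_pos: [0.4503, -0.0813, 0.2167]
tool_rot: [-0.272, 1.558, 0.272]
contact_force: [0.6, 0.6, -1.0]
opening: 0.012
```

Emit:
drive_tool:
  commands: "1 0 0 0 0;1 0 0 0 0;1 0 0 0 0"

```text
t: 5.82
tool_pos: [0.4514, -0.0766, 0.2183]
tool_rot: [-0.277, 1.554, 0.279]
contact_force: [0.5, -0.0, -0.3]
opening: 0.0121
```

Run:
```python
from h import *
go(.4535,-.077,.22)
T=ctrl.camera_info("wrist")["T"]; np.save("Tw4.npy",T)
im,d=ctrl.get_image("wrist"); cv2.imwrite("pics/wrist4.png",im); np.save("wrist4.npy",d)
for n in ("side","top"):
    im,d=ctrl.get_image(n); cv2.imwrite(f"pics/{n}4.png",im)
```

```text
t 5.8167 tcp [ 0.4514 -0.0766  0.2183] jawang 1.925 xaxis [-0.002  0.001 -1.   ] q6 -2.256 | shift [-0.044 -0.028  0.046] turn 0
```

View pics/wrist4.png

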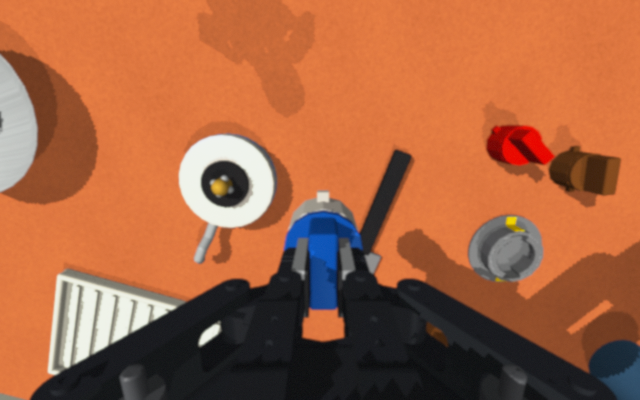

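View pics/side4.png

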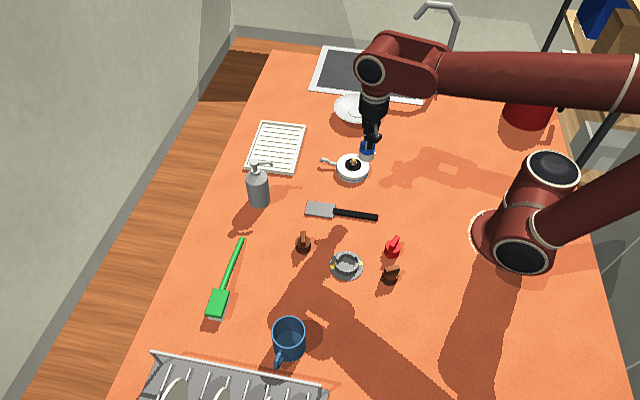

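The cartridge is held upright and the cup is empty at (506,248). The base is in full view at (226,180), with the stud at about (221,186). I'll measure the base, using the empty cup as a calibration check.

Run:
```python
from h import *
T=np.load("Tw4.npy"); d=np.load("wrist4.npy"); im=cv2.imread("pics/wrist4.png")
H,S,V=cv2.split(cv2.cvtColor(im,cv2.COLOR_BGR2HSV)); P=cloud("wrist",d,T)
box=np.zeros((400,640),bool); box[125:235,170:283]=1
w=(box&(S<70)&(V>120)).astype(np.uint8); w=cv2.morphologyEx(w,cv2.MORPH_OPEN,np.ones((11,11)))
w[(box&(V<90)&(S<120))]|=0
cs,_=cv2.findContours(w,0,1); c=max(cs,key=cv2.contourArea)
p=P[...,:2][c[:,0,1],c[:,0,0]]
pr=np.array([ray("wrist",*x,.03,T)[:2] for x in c[:,0].astype(float)],np.float32)
print("white rim",cv2.fitEllipse(pr*1000), "d z", np.median(P[w>0][:,2]))
b=(box&(V<60)&(S<150)); 
n,l,s,ce=cv2.connectedComponentsWithStats(b.astype(np.uint8))
k=[i for i in range(1,n) if np.hypot(*(ce[i]-[226,182]))<12 and s[i,4]>200]; print(s[k],ce[k])
m=(l==k[0]).astype(np.uint8); cs,_=cv2.findContours(m,0,1); c=max(cs,key=cv2.contourArea); h=cv2.convexHull(c)
pr=np.array([ray("wrist",*x,.036,T)[:2] for x in c[:,0].astype(float)],np.float32); print("black",cv2.fitEllipse(pr*1000), np.median(P[m>0][:,2]))
br=box&(H>12)&(H<35)&(S>110)&(V>60); br[:, :205]=0; br[:,240:]=0; br[:170]=0; br[200:]=0
Q=P[br]; print("brass",br.sum(),np.histogram(Q[:,2],bins=[.03,.04,.05,.055,.06,.065]))
Qt=Q[Q[:,2]>.050]; print(len(Qt),Qt.mean(0))
print(ray("wrist",*np.argwhere(br).mean(0)[::-1],.055,T))
# cup check
y=(H>22)&(H<38)&(S>130)&(V>90); 
for A,cc in cents(y,15)[0]: print("y",A,cc.round(1),ray("wrist",*cc,.02,T).round(4))
cb=np.zeros_like(box); cb[205:290,460:550]=1
g=cb&(((S<90))|y)&(V>30); g=cv2.morphologyEx(g.astype(np.uint8),cv2.MORPH_OPEN,np.ones((5,5)))
cs,_=cv2.findContours(g,0,1); c=max(cs,key=cv2.contourArea)
pr=np.array([ray("wrist",*x,.004,T)[:2] for x in c[:,0].astype(float)],np.float32); print("flange",cv2.fitEllipse(pr*1000))
cv2.imwrite("pics/base4.png",cv2.resize(im[125:240,165:290],None,fx=5,fy=5,interpolation=0))
```

```text
white rim ((491.8576354980469, -179.7406463623047), (107.66242218017578, 109.31188201904297), 82.63705444335938) d z 0.03030100584223544
[[ 202  162   46   44 1165]] [[226.17424893 182.45321888]]
black ((492.09637451171875, -179.602294921875), (49.2535514831543, 50.760345458984375), 41.156002044677734) 0.036448505224856265
brass 258 (array([ 24,  22,  57, 153,   2]), array([0.03 , 0.04 , 0.05 , 0.055, 0.06 , 0.065]))
212 [ 0.49096621 -0.17935106  0.05630955]
[ 0.49095438 -0.17900508  0.055     ]
y 166 [512.5 223.8] [0.4232 0.1627 0.02  ]
y 15 [497.5 279. ] [0.4971 0.1835 0.02  ]
flange ((460.9704895019531, 185.91197204589844), (89.17304992675781, 102.17469024658203), 176.83438110351562)
```

View pics/base4.png

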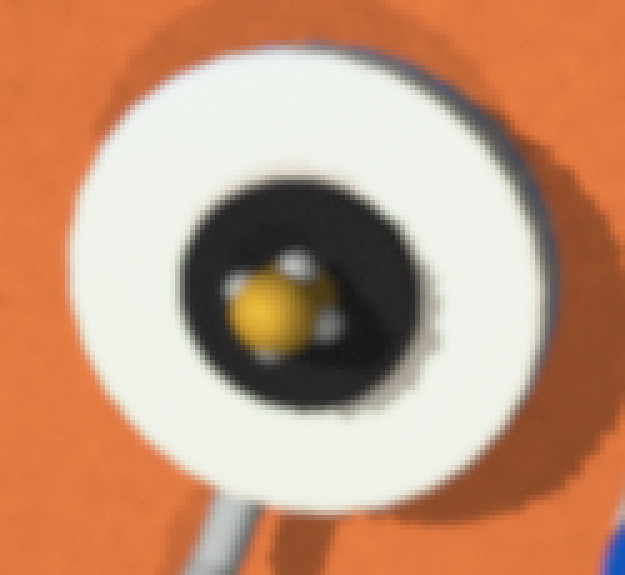

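Run:
```python
from h import *
T=np.load("Tw4.npy"); d=np.load("wrist4.npy"); im=cv2.imread("pics/wrist4.png")
P=cloud("wrist",d,T)
o=ctrl.get_obs(); M=R.from_rotvec(o["tool_rot"]).as_matrix(); p=o["tool_pos"]
L=(P-p)@M
for v in range(186,216,2): print(v,im[v,323],L[v,323].round(4))
# disc edge at row of widest
H,S,V=cv2.split(cv2.cvtColor(im,cv2.COLOR_BGR2HSV))
b=(H>100)&(H<130)&(S>150)&(V>60); b[:200]=0;b[320:]=0;b[:,:270]=0;b[:,380:]=0
Q=L[b]; print(len(Q)); 
dd=Q[Q[:,0]>-.008]; print("disc x",np.median(dd[:,0]),"z min",np.percentile(dd[:,2],1),"y",np.percentile(dd[:,1],[1,99]))
t=Q[Q[:,0]<-.015]; print("bar",len(t),np.median(t[:,0]),np.percentile(t[:,1],[1,50,99]),np.percentile(t[:,2],[1,99]))
cv2.imwrite("pics/held4.png",cv2.resize(im[180:330,270:380],None,fx=4,fy=4,interpolation=0))
go(.4919,-.1796,.15)
```

```text
186 [ 65 121 225] [0.2188 0.0005 0.0128]
188 [ 69 123 225] [0.2186 0.0005 0.0153]
190 [112 135 186] [ 0.0331  0.0002 -0.0269]
192 [174 188 197] [ 0.0286  0.0002 -0.0267]
194 [209 222 228] [ 0.0285  0.0002 -0.0255]
196 [210 223 228] [ 0.0285  0.0002 -0.0243]
198 [211 223 229] [ 0.0283  0.0002 -0.0231]
200 [196 211 219] [ 0.0282  0.0002 -0.0219]
202 [137 148 154] [ 0.0247  0.0002 -0.0216]
204 [123 133 138] [ 0.0217  0.0002 -0.0213]
206 [125 135 141] [ 0.0166  0.0002 -0.0216]
208 [143 151 156] [ 0.0132  0.0002 -0.0215]
210 [144 126 123] [ 0.0103  0.0002 -0.0212]
212 [142  71  28] [ 0.0068  0.0002 -0.0212]
214 [183  87  19] [ 0.0068  0.0002 -0.0201]
3636
disc x 0.006143378347420265 z min -0.0207338260574961 y [-0.01950568  0.0476408 ]
bar 2173 -0.019641390982521864 [-0.00625562  0.00014773  0.00646237] [-0.01964592  0.01813082]
t 5.9667 tcp [ 0.4518 -0.0767  0.2192] jawang 1.925 xaxis [-0.  0. -1.] q6 -2.256 | shift [ 1.728 -2.762  0.047] turn 0
```

View pics/held4.png

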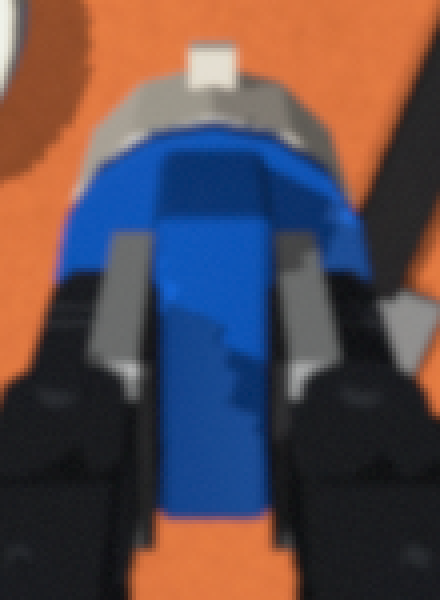

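Emit:
drive_tool:
  commands: "1 0 -0.8 0 0;1 0 -1.6 0 0;1 0.4 -2.4 0.03 0;1 1 -2.76 0.03 0;1 1.8 -2.76 0.03 0;1 2.2 -2.76 0.03 0;1 2.2 -2.76 0.03 0;1 2.2 -2.76 0.03 0"
  newtons: 100

```text
t: 6.63
tool_pos: [0.4907, -0.18, 0.1306]
tool_rot: [-0.276, 1.555, 0.279]
contact_force: [-0.5, 0.6, -1.0]
opening: 0.0119
```

Emit:
drive_tool:
  commands: "1 0 0 0 0;1 0 0 0 0;1 0 0 0 0"

```text
t: 6.88
tool_pos: [0.4923, -0.1812, 0.1337]
tool_rot: [-0.279, 1.55, 0.275]
contact_force: [-0.3, 0.5, -0.7]
opening: 0.0118
```

Run:
```python
from h import *
go(.4915,-.1798,.11)
T=ctrl.camera_info("wrist")["T"]
im,d=ctrl.get_image("wrist"); cv2.imwrite("pics/wrist5.png",im)
for n in ("side","top"):
    im,d=ctrl.get_image(n); cv2.imwrite(f"pics/{n}5.png",cv2.resize(im[110:210,290:410] if n=="side" else im[160:260,310:430],None,fx=5,fy=5,interpolation=0))
H,S,V=cv2.split(cv2.cvtColor(cv2.imread("pics/wrist5.png"),cv2.COLOR_BGR2HSV))
```

```text
t 6.8833 tcp [ 0.4923 -0.1812  0.1337] jawang 1.924 xaxis [ 0.003 -0.002 -1.   ] q6 -2.419 | shift [ 0.592  0.042 -0.008] turn 0
```

View pics/wrist5.png

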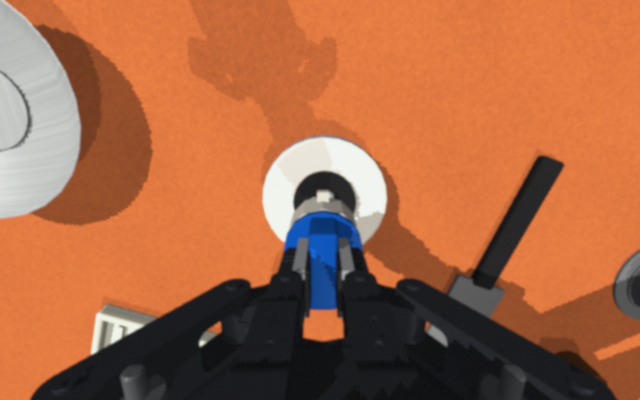

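View pics/side5.png

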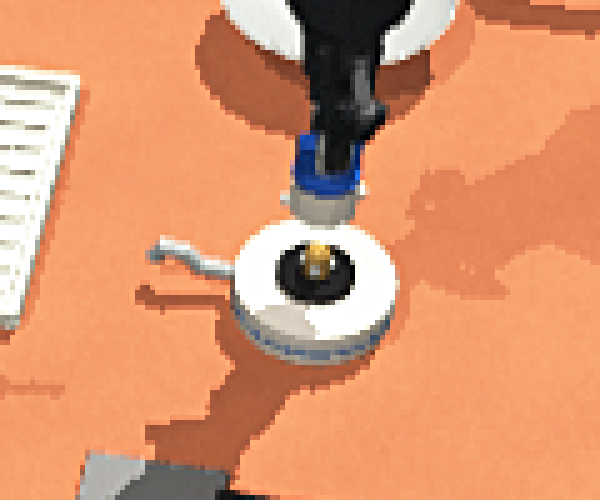

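Run:
```python
from h import *
A=[]
for i in range(8):
    ctrl.get_image("top"); o=ctrl.get_obs(); A.append(o["tool_pos"])
A=np.array(A); print(A.round(4).tolist()); print(A.mean(0).round(4),A.std(0).round(4))
```

```text
[[0.4915, -0.181, 0.1323], [0.4913, -0.181, 0.132], [0.4912, -0.181, 0.1318], [0.4911, -0.181, 0.1317], [0.4911, -0.1809, 0.1315], [0.491, -0.181, 0.1315], [0.491, -0.1809, 0.1314], [0.491, -0.1809, 0.1314]]
[ 0.4912 -0.181   0.1317] [0.0001 0.     0.0003]
```

Emit:
drive_tool:
  commands: "1 0.2 0.02 0.02 0;1 0.4 0.02 0.02 0;1 0.6 0.02 0.02 0;1 0.75 0.02 0.02 0;1 0.85 0.02 0.02 0;1 0.93 0.02 0.02 0;1 0.98 0.02 0.02 0;1 0.98 0.02 0.02 0"
  newtons: 120

```text
t: 8.1
tool_pos: [0.4914, -0.1798, 0.0918]
tool_rot: [-0.276, 1.554, 0.277]
contact_force: [-0.6, -0.2, -1.2]
opening: 0.0113
```

Run:
```python
from h import *
for i in range(3):
    ctrl.get_image("top"); 
o=ctrl.get_obs(); print(o["contact_force"].round(1),o["wrist_torque"].round(2))
go(.4915,-.1798,.0765)
im,d=ctrl.get_image("side"); cv2.imwrite("pics/side6.png",cv2.resize(im[110:210,290:410],None,fx=5,fy=5,interpolation=0))
```

```text
[-0.1 -0.5 -1.4] [ 0.04 -0.02  0.03]
t 8.25 tcp [ 0.4919 -0.18    0.0927] jawang 1.923 xaxis [ 0.001 -0.    -1.   ] q6 -2.416 | shift [ 0.404  0.009 -0.007] turn 0
```

View pics/side6.png

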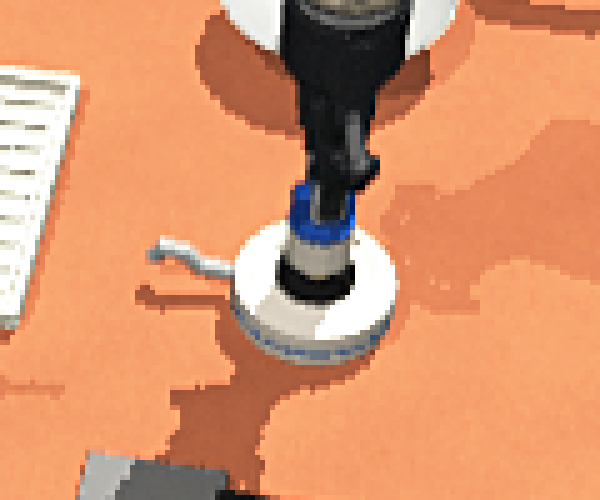

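The lip is over the stud with no contact force. Pressing down through the detent.

Emit:
drive_tool:
  commands: "1 0.08 0 0 0;1 0.16 0 0 0;1 0.24 0 0 0;1 0.32 0 0 0;1 0.4 0 0 0;1 0.45 0 0 0;1 0.45 0 0 0;1 0.45 0 0 0"

```text
t: 8.97
tool_pos: [0.4918, -0.1801, 0.076]
tool_rot: [-0.277, 1.553, 0.277]
contact_force: [-5.3, 1.3, 10.9]
opening: 0.0115
```

Emit:
drive_tool:
  commands: "1 0.04 0 0 0;1 0.08 0 0 0;1 0.08 0 0 0;1 0.08 0 0 0;1 0.08 0 0 0;1 0.08 0 0 0"

```text
t: 9.47
tool_pos: [0.4921, -0.1802, 0.0759]
tool_rot: [-0.277, 1.554, 0.277]
contact_force: [-12.5, 6.0, 27.9]
opening: 0.0111
```

Run:
```python
from h import *
T=ctrl.camera_info("wrist")["T"]; o0=ctrl.get_obs()
im,d=ctrl.get_image("wrist"); cv2.imwrite("pics/wrist7.png",im)
P=cloud("wrist",d,T); M=R.from_rotvec(o0["tool_rot"]).as_matrix()
for v in range(188,214,3): print(v,P[v,323].round(4))
H,S,V=cv2.split(cv2.cvtColor(im,cv2.COLOR_BGR2HSV))
b=(H>100)&(H<130)&(S>150)&(V>60); b[:200]=0;b[320:]=0;b[:,:270]=0;b[:,380:]=0
z=P[b][:,2]; print("bar top z",np.median(z[z>.085]),"disc",np.median(z[(z<.075)&(z>.06)]))
for i in range(2):
    im,d=ctrl.get_image("side"); 
cv2.imwrite("pics/side7.png",cv2.resize(im[110:210,290:410],None,fx=5,fy=5,interpolation=0))
o=ctrl.get_obs(); print(o["contact_force"].round(1),o["wrist_torque"].round(2),o["opening"]); go(.4915,-.1798,.0765)
```

```text
188 [ 0.4673 -0.1894  0.0376]
191 [ 0.467  -0.1895  0.0472]
194 [ 0.4684 -0.189   0.0486]
197 [ 0.4701 -0.1883  0.0487]
200 [ 0.4718 -0.1877  0.049 ]
203 [ 0.4718 -0.1877  0.0553]
206 [ 0.4721 -0.1876  0.0603]
209 [ 0.4726 -0.1875  0.0644]
212 [ 0.4725 -0.1875  0.0702]
bar top z 0.09636624079938497 disc 0.07046690669785849
[-13.1   5.7  29.2] [1.22 2.43 0.04] 0.0113197120265809
t 9.6167 tcp [ 0.492  -0.1802  0.0759] jawang 1.924 xaxis [-0.001  0.    -1.   ] q6 -2.416 | shift [-0.014  0.015 -0.009] turn 0
```

View pics/side7.png

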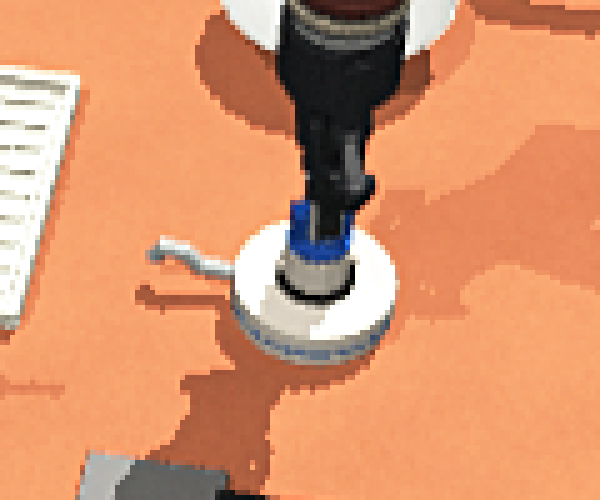

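View pics/wrist7.png

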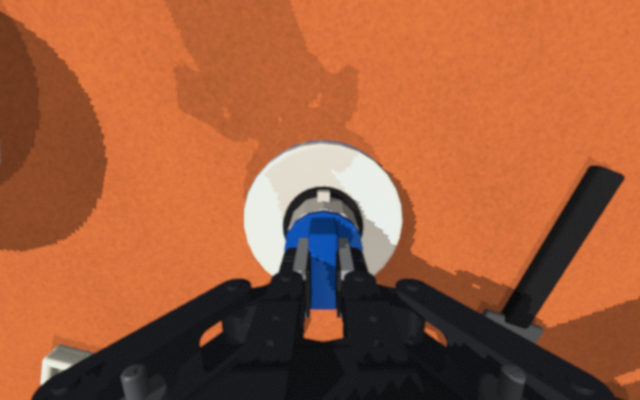

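The bar top is at z 0.0964 (home is 0.096) and the push is about 29 N. I'll ease it slightly, then check that it holds steady.

Emit:
drive_tool:
  commands: "1 -0.03 0 0 0;1 -0.03 0 0 0;1 -0.03 0 0 0;1 -0.03 0 0 0"

```text
t: 9.95
tool_pos: [0.492, -0.1802, 0.0759]
tool_rot: [-0.277, 1.554, 0.277]
contact_force: [-10.0, 3.4, 21.4]
opening: 0.0109
```

Run:
```python
from h import *
for i in range(10):
    ctrl.get_image("side")
    o=ctrl.get_obs()
    if i%3==0: print(o["t"],o["contact_force"].round(1),o["tool_pos"].round(4),round(o["opening"],4))
```

```text
10.0 [-9.9  3.9 21.6] [ 0.492  -0.1802  0.0759] 0.0112
10.15 [-10.2   4.4  22.5] [ 0.4919 -0.1802  0.0759] 0.0114
10.3 [-10.    2.8  21.8] [ 0.4919 -0.1802  0.0759] 0.0114
10.45 [-10.1   3.7  21.3] [ 0.492  -0.1802  0.0759] 0.0115
```

The push holds steady at about 22 N with the pose constant, so I'm handing in.

```bash
python3 -c "
from station import ctrl
print(ctrl.finish_job())
o=ctrl.get_obs(); print(o['t'],o['contact_force'].round(1),o['tool_pos'].round(4))"
```

```text
the job is handed in; nothing more can be done
None
the job is handed in; nothing more can be done
```

I turned the cartridge about 64° anticlockwise until its bar lined up with the gaps, and lifted it out freely. I then pressed it over the stud and down onto the seat, and handed in at about 10.5 s with the gripper still pressing.

**Last checks:**
- **Height:** the bar top read z 0.0964, against 0.096 when home, and the disc top 0.0705, against 0.070.
- **Position:** the tool was within about 1 mm of the measured stud axis and vertical.
- **Push:** the downward force held steady at about 22 N over the last half second, with the fingers closed on the bar at 120 N grip.
- **Disagreement:** the wrist also read about 10 N sideways while pressing, but the pose stayed constant.
- **Bystanders:** I never touched any of them and none looked displaced in the pictures, but I did not measure their positions at the end.

No verdict was reported when I handed in.

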